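# Clear the spindle sander and start it from its covered keypad

### The arm

A 6-joint arm with a two-finger parallel gripper is mounted at the origin on the work surface. World frame = base frame: x ahead of the robot, y to its left, z up, the work surface at z = 0. Lengths are in m, angles in rad, forces in N, time in s.
With the tool pointing down it reaches from about 0.275 to 1 m from the base axis. Payload 8.4 kg.
Tool frame: the origin (TCP) lies on the centre line of the jaws, within the pads' length; the fingertips stand 11 mm ahead of it and the grasp point (between the pads) lies 8 mm behind it (env.tcp_to_tips is the distance from the TCP to the fingertips, in m); z points along the fingers, y is the direction in which the jaws open and shut (so a half turn about z gives the same grasp; the last joint's range is limited). The gripper opens to 85 mm and grips with 20 to 120 N. Pads are 22 mm wide; open, the fingers measure 114 mm over their backs; the gripper's body (76 mm by 85 mm) begins 54 mm behind the grasp point. The pads swing forward as they close: fully open they stand 13 mm farther back than shut.
Start: joints at [1.134, 0.353, 1.633, -0, 1.155, -0.002], TCP at [0.263, 0.567, 0.21] pointing down, gripper open.
Joint ranges: [-2.63, 2.63], [-0.92, 2.1], [0.06, 2.66], [-1.3, 4.44], [0, 2.69], [-3.02, 3.02]. Speed limits (rad/s): [2.22, 2.22, 2.79, 3.14, 3.14, 3.14].

### API

Orientations are given as [roll, pitch, yaw] about the fixed x, y, z axes, in that order (R = Rz(yaw) Ry(pitch) Rx(roll)).
In Python, from station import env gives the robot as it stands.
- The arm moves only by the tool arm_command, never from a script. Its argument "motion" is a list of rows, each an object with "gripper": the opening, from 0 (shut) to 1 (fully open); "dp": the shift along the tool's x, y, z in mm, a list of three; "roll": the turn about the tool's z in degrees. In form: [{"gripper": gripper, "dp": [x, y, z], "roll": roll}, ...]. A call has 1 to 12 rows; each row shifts and turns the pose as measured when the row begins, along the tool's axes as they then stand; what a row does not reach is not made up. A row lasts 1/10 s, in which the tool goes at most 50 mm and 8.59 degrees, less where a joint would pass 70% of its speed; a pose out of reach is approached as far as the arm can. A call with a gripper value outside its range is refused whole. The fingers move at their own pace and stop on an object; "grip_force" is the grip in N (left out, the last holds). Time passes only in rows, so rows that do not move let the fingers close. It gives the time, the measured TCP pose, the force and the opening at its end, in the units of the state.
- env.state(): the state, without advancing time (a new reading comes with each control period).
- env.capture(name): name is "scene" or "top" or "wrist"; returns a dict with "pixels" (480x640x3 uint8, red, green, blue), "camera_matrix" (3x3 intrinsics, pixels), "pose" (4x4, takes a point from camera to world coordinates). Camera axes: x right, y down, z forward; pixel columns grow to the right and rows downward; lengths in m; the calibration is good to about 2 mm. A picture is of the moment at which its call begins. There is no depth.
- env.sign_off(): hands the job in, once; it reports no verdict.
Trained networks look in a picture, given as the dict that the camera call returned (one of the last four; its "shot" number tells which), for a name from the list of things; names that differ only in an ending like _2 or _b are one class to them, and where a whole thing is asked for, a point or a joint stands for the part that bears it (a point fixed in the world has none). Each returns a list of dicts, best first, with "conf" (0 to 1); they miss things now and then, are a little off and sometimes report something else, mostly with a low value. They report only what shows in the picture. A call takes as long as a camera call.
- env.cut_out(label, picture): "region" (480x640 bool, what is visible of it).
- env.pinpoint(label, picture): "point" ([x, y, z] in m, in the coordinates of the camera as it stood for that picture, good to about 4 mm: a listed point, or the origin of a listed thing).
The state is a dict: "time": time; "joint_positions": joint angles; "dq": joint speeds; "joint_efforts": joint torques, N m; "position": TCP position; "orientation": TCP orientation; "ft_force": force on the tool from outside, world axes, zero at the start; "torque": the same for the moment, N m; "finger_gap": opening from 0.0 (shut) to 1.0 (fully open).
Only numpy, scipy, OpenCV 4.12 (cv2) and the standard library are available. Lean on these libraries where they do the work, as an engineer would, in place of code of your own. Each camera call takes 0.05 s, during which the arm holds its last target. There are 200 camera calls.

### The job

Get the spindle sander running: first clear the loose wooden disc off the round steel plate, so that it lies flat on the bare bench, then swing the dust damper lever a quarter turn to its open stop. Then slide the keypad cover all the way back, press the round key firmly until it takes (do not hammer it, and keep off the square keys), and slide the cover shut again. Leave the other things on the bench where they are.

Things in the scene. Friction and masses are not known exactly. Their poses are not given: they have to be found in the camera images.
- sander: Fixed spindle sander: an upright brown sanding drum, 50 mm in diameter, its steel nut reaching 110 mm above the bench, in the middle of a round dark steel plate of 200 mm diameter let in flush with the bench top (no step). Origin on the drum's axis at bench height.
- offcut: Loose flat wooden disc, 70 mm in diameter, 18 mm thick, under 0.1 kg, lying at the start on the steel plate on the robot's side (-x) of the drum. Origin at the centre of its underside, z up. It is clear of the plate when its centre is more than 135 mm from the drum's axis; nothing stands on the bench to the outside (away from the robot's midline y = 0).
- damper_pivot (a point): Axis of the damper lever, on top of a fixed aluminium duct collar of 116 mm diameter at the foot and 78 mm high, which stands between sander and control box. The point lies on the vertical axis, 88 mm above the bench.
- damper_handle (a point): Top centre of the black upright handle post at the end of the steel damper lever: 18 mm in diameter, from 91 to 125 mm above the bench (the lever's flat arm is below), 85 mm from the pivot axis.
- damper (a joint): Angle of the damper lever about the vertical, rad, anticlockwise from above. 0 (shut): the lever points to the duct's own left, about world +y; 1.57 (open stop): it points back to the robot, about -x. Friction holds it; about 1.5 N at the handle moves it.
- console: Fixed grey control box, 160 (x) by 170 (y) by 60 mm high, its top level. Origin at the centre of its underside; its -x side faces the robot, its yaw is small. The keys lie in a row along its y at x = -35 mm, 47 mm apart; two low rails (71 mm high) run along its side edges.
- cover_rib (a point): Top centre of the cover's grip rib, 86 mm above the bench. The cover is a clear plate 62 by 152 mm, top at 70 mm, over the keys; the grey rib stands on its middle, 12 mm thick in the box's x, 70 mm long in its y, 16 mm high. Push it along the box's x.
- cover (a joint): Travel of the sliding cover along the box's +x (away from the robot), m. 0 is shut over the keys, 0.07 the open stop. Friction about 1.5 N; it stays where it is left.
- key_round: The start key: the one round membrane key on the box, grey, 32 mm in diameter. Origin on its axis in the box's top face; the face to be pressed is 3 mm above that (63 mm over the bench). It gives only about 1 mm at 8 N and 2 mm at the very most; it takes when pressed downward with a fingertip with more than 6 N for 0.2 s, so press to 8 to 15 N and stay a moment. More than 40 N breaks it. Its place in the row of three changes.
- key_square_a: A square membrane key, 28 mm wide, in the same row, same height and make; not to be pressed. Origin as for the round key.
- key_square_b: The other square membrane key, likewise.
- tape: Bystander: tape measure case, 62 by 62 by 34 mm, loose on the bench near the robot. Origin at the centre of its underside.
- sleeve: Bystander: spare sanding sleeve, an upright tube 50 mm in diameter, 100 mm high, loose, beyond the duct. Origin at the centre of its underside.
- sanding_block: Bystander: cork sanding block 100 by 60 by 35 mm, loose, beyond the duct. Origin at the centre of its underside.

How it is judged:
On the way, in this order (a step that is already met when the one before it is completed fails the run):
1. the wooden disc lies clear of the steel plate (horizontal distance between offcut and sander above 0.132 m and height (world z) of offcut below 0.006 m), for 0.2 s.
2. the damper lever is at its open stop (value of joint damper above 1.35 rad), for 0.2 s.
3. the keypad cover is fully back (value of joint cover above 0.058 m), for 0.2 s.
4. the round key is pressed with more than 6 N for 0.2 s (contact force between key_round and the fingers above 6 N), for 0.2 s.
5. the cover is shut again (value of joint cover below 0.009 m), for 0.2 s.
At the end, for the whole second after the job is handed in: The wooden disc lies flat and at rest on the bench, its centre more than 132 mm from the drum's axis (off the plate); the damper lever is open (more than 1.35 rad of 1.57); the keypad cover is shut (within 9 mm of its stop) (all of step 1 and height (world z) of offcut above -0.006 m and angle between offcut's own z axis and vertical below 0.1 rad and linear speed of offcut below 0.01 m/s and value of joint damper above 1.35 rad and value of joint cover below 0.009 m); the robot touches nothing.
It fails at once if a square key is pressed (more than 3 N) (contact force between any of key_square_a, key_square_b and anything else above 3 N).
It fails at once if the round key is hammered (more than 40 N) (contact force between key_round and anything else above 40 N).
It fails at once if a bystander is moved more than 40 mm (distance of any of tape, sleeve, sanding_block from where it was at the start of the episode above 0.04 m).
It also fails if it takes over 61 s, if anything falls off the work surface, if the arm or the gripper's body presses on something with over 40 N, if the wrist force passes 120 N, or if a joint passes its speed limit or range.

## Working session

There is one attempt and no reset: what is moved stays moved. The work goes in short steps, Python scripts to look and compute and a tool call to move; the robot and the scene stay as the last step left them, time stands still between calls to the robot, and variables do not carry over. Pictures are saved under pics/ and viewed, about 8 in all and at most 12, crops included, and the job is handed in when it is done.

Besides the shell and the picture viewer there is one more tool, called after "Call:" by a JSON object that holds its "api" and its "payload". arm_command: Moves the arm, as the interface text tells. Its arguments: {"type":"object","properties":{"motion":{"type":"array"},"grip_force":{"type":"number"}},"required":["motion"]}

```bash
mkdir -p pics
cat > h.py <<'E'
import numpy as np, cv2
from station import env
def w(pic,p): return (pic["pose"]@np.r_[p,1])[:3]
def save(pic,n): cv2.imwrite(f"pics/{n}.png",cv2.cvtColor(pic["pixels"],cv2.COLOR_RGB2BGR))
def look(pic,labels):
    for l in labels:
        print(l,[(w(pic,d["point"]).round(3).tolist(),round(d["conf"],2)) for d in env.pinpoint(l,pic)[:3]])
E
python3 - <<'E'
from h import *
L="sander offcut damper_pivot damper_handle console cover_rib key_round key_square_a tape sleeve sanding_block".split()
for c in ("top","scene"):
    p=env.capture(c); save(p,c+"0"); print(c); look(p,L)
s=env.state(); print(s["time"],s["position"],s["orientation"],s["finger_gap"],env.tcp_to_tips)
E
```

```text
top
sander [([0.548, -0.257, -0.003], 0.55)]
offcut [([0.46, -0.242, 0.002], 0.61)]
damper_pivot [([0.646, -0.007, 0.087], 0.82), ([0.521, 0.222, 0.083], 0.43)]
damper_handle [([0.622, 0.074, 0.124], 0.88)]
console [([0.552, 0.219, 0.002], 0.67)]
cover_rib [([0.523, 0.22, 0.084], 0.71)]
key_round [([0.52, 0.218, 0.081], 0.49)]
key_square_a []
tape [([0.379, -0.03, -0.002], 0.95)]
sleeve [([0.758, 0.118, -0.002], 0.85)]
sanding_block [([0.762, -0.137, -0.006], 0.92)]
scene
sander [([0.543, -0.258, 0.001], 0.62), ([0.521, 0.218, 0.089], 0.26)]
offcut [([0.46, -0.246, 0.005], 0.87)]
damper_pivot [([0.64, -0.007, 0.09], 0.71)]
damper_handle [([0.624, 0.076, 0.125], 0.85)]
console [([0.555, 0.22, 0.002], 0.93)]
cover_rib [([0.523, 0.22, 0.088], 0.83)]
key_round []
key_square_a []
tape [([0.385, -0.032, 0.004], 0.97)]
sleeve [([0.752, 0.119, -0.003], 0.87)]
sanding_block [([0.759, -0.132, 0.001], 0.94)]
1.2 [0.26324084 0.56686003 0.21029115] [-3.14159184e+00 -2.22665841e-05  2.70681678e+00] 1.0037079285489825 0.011
```

View pics/top0.png

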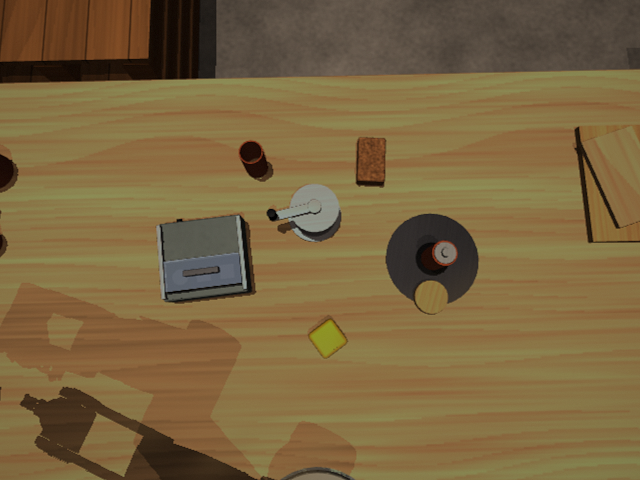

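View pics/scene0.png

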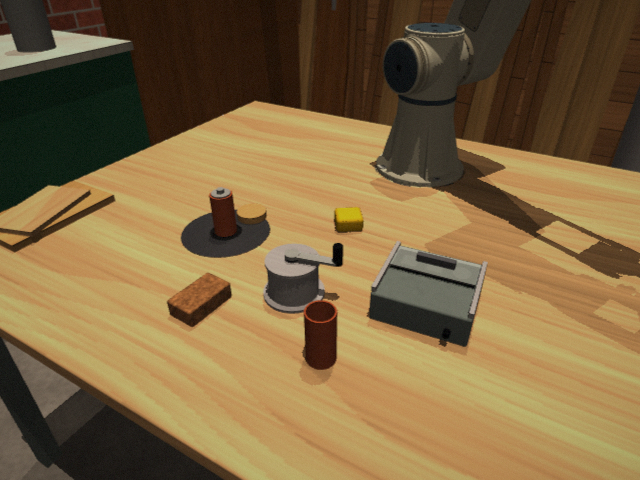

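The top view shows the disc at (431,297) next to the drum at (440,255), the lever handle at (271,214), and the console around (204,258) with about 0.1 rad of yaw. The scene view agrees. First move: turn the jaws along world y and go to the disc.

Call:
{"api": "arm_command", "payload": {"motion": [{"gripper": 1,"dp": [0,0,0],"roll": -8.3},{"gripper": 1,"dp": [0,0,0],"roll": -8.3},{"gripper": 1,"dp": [0,0,0],"roll": -8.3},{"gripper": 1,"dp": [-12,-48,0],"roll": 0},{"gripper": 1,"dp": [-12,-48,0],"roll": 0},{"gripper": 1,"dp": [-12,-48,0],"roll": 0},{"gripper": 1,"dp": [-12,-48,0],"roll": 0},{"gripper": 1,"dp": [-12,-48,0],"roll": 0},{"gripper": 1,"dp": [-12,-48,0],"roll": 0},{"gripper": 1,"dp": [-12,-48,0],"roll": 0},{"gripper": 1,"dp": [-12,-48,0],"roll": 0}], "grip_force": 20}}

```text
time: 2.3
position: [0.3666, 0.1834, 0.2095]
orientation: [3.137, 0.004, -3.115]
ft_force: [1.4, 0.2, -0.1]
finger_gap: 1.002
```

Call:
{"api": "arm_command", "payload": {"motion": [{"gripper": 1,"dp": [-10,-48,0],"roll": 0},{"gripper": 1,"dp": [-10,-48,0],"roll": 0},{"gripper": 1,"dp": [-10,-48,0],"roll": 0},{"gripper": 1,"dp": [-10,-48,0],"roll": 0},{"gripper": 1,"dp": [-10,-48,0],"roll": 0},{"gripper": 1,"dp": [-10,-48,0],"roll": 0},{"gripper": 1,"dp": [-10,-48,0],"roll": 0},{"gripper": 1,"dp": [-10,-48,0],"roll": 0},{"gripper": 1,"dp": [0,0,0],"roll": 0}]}}

```text
time: 3.2
position: [0.4584, -0.212, 0.2118]
orientation: [3.14, 0.015, -3.119]
ft_force: [0.4, 0.2, -0.0]
finger_gap: 1.002
```

```bash
cat >> h.py <<'E'
def to(xyz,yaw=None):
    """tool-frame shift (mm) and roll (deg) from the measured pose to a world point / tool yaw"""
    from scipy.spatial.transform import Rotation as Ro
    s=env.state(); R=Ro.from_euler("xyz",s["orientation"]).as_matrix()
    r="" if yaw is None else -np.degrees((yaw-s["orientation"][2]+np.pi/2)%np.pi-np.pi/2)
    print("t",s["time"],"pos",np.round(s["position"],3),"ori",np.round(s["orientation"],3),"dp",(R.T@(np.array(xyz)-s["position"])*1e3).round(1),"roll",r)
E
python3 - <<'E'
from h import *
p=env.capture("wrist"); save(p,"w1"); look(p,["offcut","sander"])
to([.46,-.244,.015],np.pi)
E
```

```text
offcut [([0.46, -0.247, -0.003], 0.57)]
sander [([0.539, -0.255, -0.002], 0.7)]
t 3.35 pos [ 0.456 -0.207  0.211] ori [ 3.137  0.013 -3.116] dp [-1.00e-01 -3.85e+01  1.96e+02] roll 1.4480070009915125
```

Call:
{"api": "arm_command", "payload": {"motion": [{"gripper": 1,"dp": [0,-38,30],"roll": 1.4},{"gripper": 1,"dp": [0,0,45],"roll": 0},{"gripper": 1,"dp": [0,0,45],"roll": 0},{"gripper": 1,"dp": [0,0,35],"roll": 0},{"gripper": 1,"dp": [0,0,20],"roll": 0},{"gripper": 1,"dp": [0,0,0],"roll": 0}]}}

```text
time: 3.95
position: [0.4622, -0.2361, 0.0339]
orientation: [3.137, 0.018, -3.131]
ft_force: [-0.1, -0.8, -0.4]
finger_gap: 1.0
```

Run:
```python
from h import *
p=env.capture("wrist"); save(p,"w2"); look(p,["offcut"])
to([.46,-.246,.015],np.pi)
```

```text
offcut [([0.461, -0.249, -0.003], 0.68)]
t 4.05 pos [ 0.464 -0.237  0.036] ori [ 3.139  0.021 -3.132] dp [ 4.4 -8.7 21.3] roll 0.5759930391208965
```

View pics/w2.png

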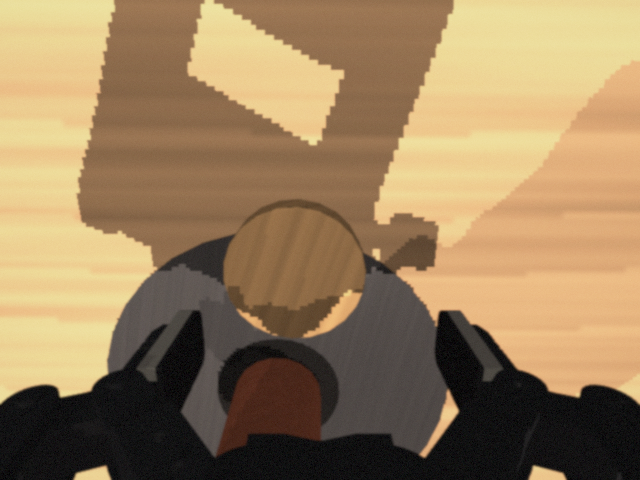

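The disc at (295,270) lies between the open fingers (190/450, 340), about 10 mm to the left of the centre line. I'll correct that, go down and grip.

Call:
{"api": "arm_command", "payload": {"motion": [{"gripper": 1,"dp": [6,-10,0],"roll": 0},{"gripper": 1,"dp": [0,0,0],"roll": 0},{"gripper": 1,"dp": [0,0,12],"roll": 0},{"gripper": 1,"dp": [0,0,9],"roll": 0},{"gripper": 1,"dp": [0,0,0],"roll": 0}]}}

```text
time: 4.55
position: [0.4616, -0.2493, 0.0192]
orientation: [-3.139, 0.03, -3.13]
ft_force: [0.0, -0.8, 0.3]
finger_gap: 0.998
```

Call:
{"api": "arm_command", "payload": {"motion": [{"gripper": 1,"dp": [3,0,6],"roll": 0},{"gripper": 0,"dp": [0,0,0],"roll": 0},{"gripper": 0,"dp": [0,0,0],"roll": 0},{"gripper": 0,"dp": [0,0,0],"roll": 0},{"gripper": 0,"dp": [0,0,0],"roll": 0}]}}

```text
time: 5.05
position: [0.4581, -0.2492, 0.0119]
orientation: [-3.14, 0.029, -3.131]
ft_force: [0.3, 0.8, 0.2]
finger_gap: 0.333
```

Run:
```python
from h import *
p=env.capture("wrist"); save(p,"w3"); look(p,["offcut"])
q=env.capture("top"); look(q,["offcut","sander"])
s=env.state();print(s["finger_gap"],s["ft_force"])
```

```text
offcut [([0.463, -0.246, -0.002], 0.65)]
offcut [([0.463, -0.244, 0.003], 0.59)]
sander [([0.545, -0.258, -0.002], 0.6), ([0.517, 0.223, 0.082], 0.29)]
0.0033876725449089986 [-0.31091235 -1.0262337   0.3218982 ]
```

View pics/w3.png

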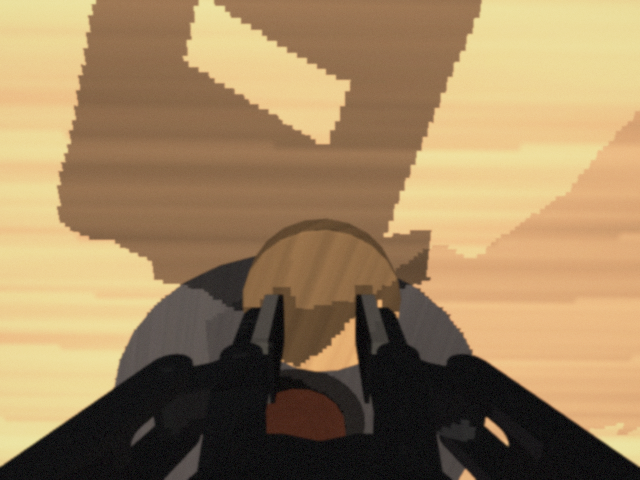

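Run:
```python
from h import *
to([.46,-.246,.035],np.pi)
```

```text
t 5.3 pos [ 0.458 -0.249  0.012] ori [-3.14   0.029 -3.131] dp [ -2.6   3.1 -23. ] roll 0.6303522124493269
```

Run:
```python
from h import *
p=env.capture("wrist"); save(p,"w4"); look(p,["offcut"])
T=np.linalg.inv(p["pose"]);
for z in (.0,.012,.02,.03):
    c=T@np.array([.458,-.249,z,1]); u=p["camera_matrix"]@c[:3]; print(z,(u[:2]/u[2]).round())
print(p["pose"].round(3)); s=env.state(); print(s["ft_force"],s["finger_gap"],s["position"])
```

```text
offcut [([0.462, -0.246, -0.0], 0.61)]
0.0 [320. 282.]
0.012 [320. 294.]
0.02 [320. 302.]
0.03 [320. 314.]
[[-0.011  0.946  0.323  0.377]
 [ 1.     0.01   0.003 -0.25 ]
 [-0.001  0.323 -0.947  0.173]
 [ 0.     0.     0.     1.   ]]
[-0.16639745  0.25348622  0.11639073] -0.0019905319833758944 [ 0.45810181 -0.24919939  0.01193221]
```

View pics/w4.png

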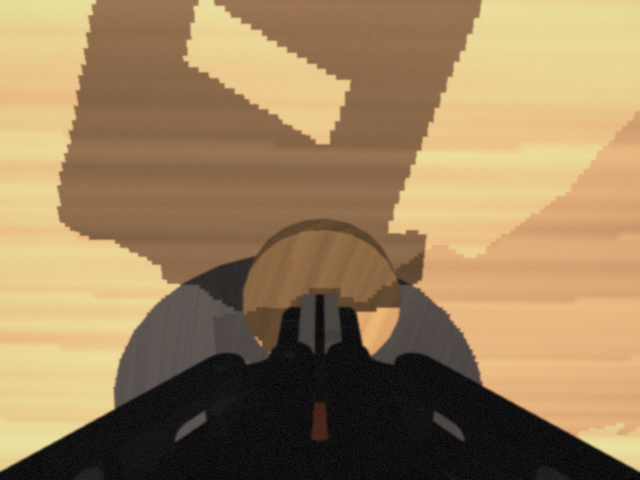

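Call:
{"api": "arm_command", "payload": {"motion": [{"gripper": 0,"dp": [0,0,3],"roll": 0},{"gripper": 0,"dp": [0,0,0],"roll": 0}]}}

```text
time: 5.6
position: [0.4583, -0.2492, 0.0088]
orientation: [-3.14, 0.029, -3.131]
ft_force: [-0.5, 0.2, -0.1]
finger_gap: 0.002
```

Call:
{"api": "arm_command", "payload": {"motion": [{"gripper": 0,"dp": [0,0,3],"roll": 0},{"gripper": 0,"dp": [0,0,0],"roll": 0}]}}

```text
time: 5.8
position: [0.4583, -0.2492, 0.0054]
orientation: [-3.14, 0.029, -3.131]
ft_force: [0.2, -0.0, -0.1]
finger_gap: 0.001
```

Run:
```python
from h import *
s=env.state(); print(s["position"],s["ft_force"],s["torque"],s["joint_efforts"],s["joint_positions"])
p=env.capture("wrist"); q=env.capture("scene")
c=np.hstack([cv2.resize(p["pixels"][200:420,200:440],None,fx=1.8,fy=1.8), cv2.resize(q["pixels"][130:240,150:330],None,fx=3.2,fy=3.6)[:396,:360]])
cv2.imwrite("pics/c5.png",c[:,:,::-1]); print(c.shape)
```

```text
[ 0.45830723 -0.24920337  0.00542944] [ 0.18040592 -0.04276834 -0.07787125] [-0.00051983 -0.01179543 -0.03573046] [ 1.90033046e-03 -5.52050185e+01 -2.04563123e+01  4.86070791e-02
 -2.59915497e-01 -1.85042103e-03] [-0.50995729  0.4773062   2.01714243  0.02229559  0.62164319 -2.10958415]
(396, 792, 3)
```

View pics/c5.png

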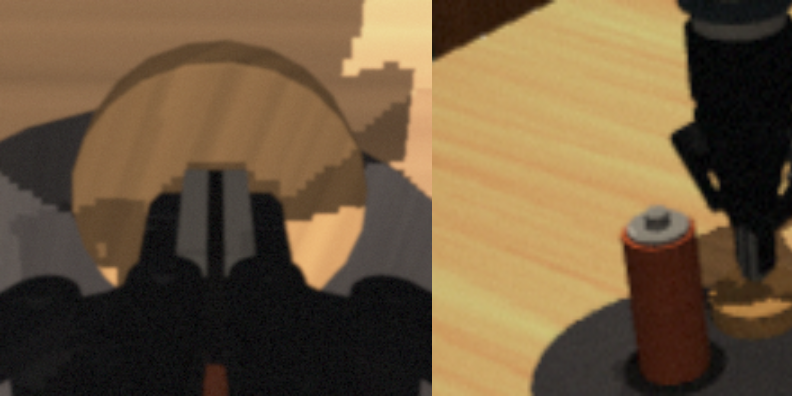

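The fingertips are still just above the disc, although the reported TCP height says they should have touched it. I'll keep feeling downward in small steps to find the true tip offset.

Call:
{"api": "arm_command", "payload": {"motion": [{"gripper": 0,"dp": [0,0,3],"roll": 0},{"gripper": 0,"dp": [0,0,0],"roll": 0}]}}

```text
time: 6.1
position: [0.4587, -0.2493, 0.0025]
orientation: [-3.14, 0.029, -3.131]
ft_force: [-0.6, -0.2, -0.2]
finger_gap: -0.001
```

Call:
{"api": "arm_command", "payload": {"motion": [{"gripper": 0,"dp": [0,0,2],"roll": 0},{"gripper": 0,"dp": [0,0,0],"roll": 0}]}}

```text
time: 6.3
position: [0.4587, -0.2493, 0.0003]
orientation: [-3.14, 0.029, -3.131]
ft_force: [-0.3, 0.6, 0.6]
finger_gap: -0.001
```

Call:
{"api": "arm_command", "payload": {"motion": [{"gripper": 0,"dp": [0,0,2],"roll": 0},{"gripper": 0,"dp": [0,0,0],"roll": 0}]}}

```text
time: 6.5
position: [0.4588, -0.2494, -0.0018]
orientation: [-3.14, 0.029, -3.131]
ft_force: [0.2, -0.6, -0.7]
finger_gap: -0.001
```

Call:
{"api": "arm_command", "payload": {"motion": [{"gripper": 0,"dp": [0,0,2],"roll": 0},{"gripper": 0,"dp": [0,0,0],"roll": 0}]}}

```text
time: 6.7
position: [0.4591, -0.2495, -0.0027]
orientation: [-3.14, 0.029, -3.131]
ft_force: [1.3, -0.8, 0.6]
finger_gap: 0.002
```

Call:
{"api": "arm_command", "payload": {"motion": [{"gripper": 0,"dp": [0,0,2],"roll": 0},{"gripper": 0,"dp": [0,0,0],"roll": 0}]}}

```text
time: 6.9
position: [0.4594, -0.2497, -0.0024]
orientation: [-3.139, 0.03, -3.13]
ft_force: [0.5, 0.8, 0.5]
finger_gap: -0.0
```

Run:
```python
from h import *
s=env.state(); print(s["position"],s["ft_force"])
p=env.capture("wrist"); q=env.capture("scene")
c=np.hstack([cv2.resize(p["pixels"][200:420,200:440],None,fx=1.8,fy=1.8), cv2.resize(q["pixels"][130:240,150:330],None,fx=3.2,fy=3.6)[:396,:360]])
cv2.imwrite("pics/c6.png",c[:,:,::-1]); print(c.shape)
```

```text
[ 0.45935993 -0.24969204 -0.00238422] [0.52201903 0.84715775 0.45692348]
(396, 792, 3)
```

View pics/c6.png

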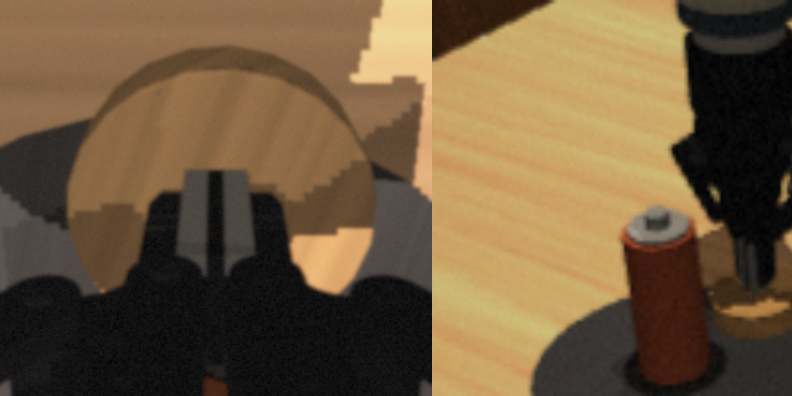

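```bash
cat >> h.py <<'E'
def eff():
    s=env.state(); print("t",s["time"],"z",s["position"].round(4),"eff",np.round(s["joint_efforts"],2),"q",np.round(s["joint_positions"],4),"ft",np.round(s["ft_force"],1))
E
python3 -c "
from h import *
eff()"
```

```text
t 7.0 z [ 0.4596 -0.2498 -0.0028] eff [-1.000e-02 -5.485e+01 -1.916e+01  4.000e-02 -2.000e-02  0.000e+00] q [-0.5098  0.4929  2.018   0.0228  0.6033 -2.1103] ft [-0.2 -1.2  5.2]
```

Call:
{"api": "arm_command", "payload": {"motion": [{"gripper": 0,"dp": [0,0,-3],"roll": 0},{"gripper": 0,"dp": [0,0,0],"roll": 0}]}}

```text
time: 7.2
position: [0.4595, -0.2498, 0.0001]
orientation: [-3.139, 0.03, -3.13]
ft_force: [0.2, 0.0, -0.5]
finger_gap: 0.003
```

```bash
python3 -c "
from h import *
eff()"
```

```text
t 7.2 z [ 4.595e-01 -2.498e-01  1.000e-04] eff [-0.000e+00 -5.563e+01 -1.974e+01  4.000e-02 -6.000e-02  0.000e+00] q [-0.5098  0.4876  2.0173  0.0226  0.6094 -2.1101] ft [ 0.2  0.  -0.5]
```

Contact with the disc's top (18 mm) came at a reported TCP z of about -0.0025. So shut tips sit at reported z + 20 mm, not at z - 11 mm. I'll use this correction from here on. Next I open, re-centre and grip lower.

Call:
{"api": "arm_command", "payload": {"motion": [{"gripper": 1,"dp": [0,3,-15],"roll": 0},{"gripper": 1,"dp": [0,0,0],"roll": 0},{"gripper": 1,"dp": [0,0,0],"roll": 0},{"gripper": 1,"dp": [0,0,0],"roll": 0},{"gripper": 1,"dp": [0,0,0],"roll": 0},{"gripper": 1,"dp": [0,0,0],"roll": 0},{"gripper": 1,"dp": [0,0,15],"roll": 0},{"gripper": 1,"dp": [0,0,12],"roll": 0},{"gripper": 1,"dp": [0,0,10],"roll": 0},{"gripper": 1,"dp": [0,0,0],"roll": 0}]}}

```text
time: 8.2
position: [0.46, -0.2465, -0.0227]
orientation: [-3.139, 0.03, -3.13]
ft_force: [0.3, -0.1, 0.3]
finger_gap: 1.0
```

Call:
{"api": "arm_command", "payload": {"motion": [{"gripper": 0,"dp": [0,0,0],"roll": 0},{"gripper": 0,"dp": [0,0,0],"roll": 0},{"gripper": 0,"dp": [0,0,0],"roll": 0},{"gripper": 0,"dp": [0,0,0],"roll": 0},{"gripper": 0,"dp": [0,0,0],"roll": 0}]}}

```text
time: 8.7
position: [0.4602, -0.2466, -0.0221]
orientation: [-3.139, 0.03, -3.13]
ft_force: [-0.3, -0.4, -0.1]
finger_gap: 0.811
```

Call:
{"api": "arm_command", "payload": {"motion": [{"gripper": 0,"dp": [0,0,-5],"roll": 0},{"gripper": 0,"dp": [0,-30,0],"roll": 0},{"gripper": 0,"dp": [0,-35,0],"roll": 0},{"gripper": 0,"dp": [0,-35,0],"roll": 0},{"gripper": 0,"dp": [0,-35,0],"roll": 0},{"gripper": 0,"dp": [0,-20,0],"roll": 0},{"gripper": 0,"dp": [0,0,0],"roll": 0},{"gripper": 0,"dp": [0,0,0],"roll": 0}]}}

```text
time: 9.5
position: [0.4622, -0.4072, -0.0135]
orientation: [-3.138, 0.031, -3.129]
ft_force: [0.1, 0.3, -1.0]
finger_gap: 0.812
```

Run:
```python
from h import *
to([.46,-.39,-.0225],np.pi); q=env.capture("top"); look(q,["offcut"]); s=env.state(); print(s["finger_gap"],s["ft_force"])
```

```text
t 9.5 pos [ 0.462 -0.407 -0.014] ori [-3.138  0.031 -3.129] dp [ 2.3 17.2  8.8] roll 0.7441872262778362
offcut []
0.8109072408372211 [-0.06051085  0.6225139  -0.57850048]
```

Call:
{"api": "arm_command", "payload": {"motion": [{"gripper": 0,"dp": [0,0,5],"roll": 0},{"gripper": 0,"dp": [0,0,3],"roll": 0},{"gripper": 0,"dp": [0,0,1],"roll": 0},{"gripper": 1,"dp": [0,0,0],"roll": 0},{"gripper": 1,"dp": [0,0,0],"roll": 0},{"gripper": 1,"dp": [0,0,0],"roll": 0},{"gripper": 1,"dp": [0,0,-20],"roll": 0},{"gripper": 0,"dp": [0,0,-45],"roll": 0},{"gripper": 0,"dp": [0,0,-45],"roll": 0},{"gripper": 0,"dp": [0,0,-45],"roll": 0},{"gripper": 0,"dp": [0,0,-35],"roll": 0},{"gripper": 0,"dp": [0,0,0],"roll": 0}]}}

```text
time: 10.8
position: [0.4562, -0.4014, 0.1723]
orientation: [3.141, 0.027, -3.124]
ft_force: [1.0, -0.5, -0.3]
finger_gap: 0.147
```

Run:
```python
from h import *
for c in ("wrist","top"):
    p=env.capture(c); print(c); look(p,["offcut","sander","damper_handle"]); 
to([.62,.13,.15],np.pi); s=env.state(); print(s["finger_gap"],s["ft_force"])
```

```text
wrist
offcut [([0.461, -0.403, -0.001], 0.68)]
sander [([0.543, -0.256, -0.001], 0.73)]
damper_handle []
top
offcut [([0.467, -0.399, 0.001], 0.68)]
sander [([0.545, -0.261, -0.003], 0.88)]
damper_handle [([0.623, 0.074, 0.124], 0.74)]
t 11.2 pos [ 0.453 -0.399  0.165] ori [ 3.134  0.019 -3.124] dp [-175.6  525.6   22.7] roll 1.0113955426274959
0.0004768487963060988 [-0.70391963 -0.10796975 -0.12431345]
```

The disc lies at (0.463, -0.401), 0.16 m from the drum. Next I straddle the damper post and grip it.

Call:
{"api": "arm_command", "payload": {"motion": [{"gripper": 0.6,"dp": [-17,48,0],"roll": 1},{"gripper": 0.6,"dp": [-17,48,0],"roll": 0},{"gripper": 0.6,"dp": [-17,48,0],"roll": 0},{"gripper": 0.6,"dp": [-17,48,0],"roll": 0},{"gripper": 0.6,"dp": [-17,48,0],"roll": 0},{"gripper": 0.6,"dp": [-17,48,0],"roll": 0},{"gripper": 0.6,"dp": [-17,48,0],"roll": 0},{"gripper": 0.6,"dp": [-17,48,0],"roll": 0},{"gripper": 0.6,"dp": [-17,40,0],"roll": 0},{"gripper": 0.6,"dp": [-10,20,0],"roll": 0},{"gripper": 0.6,"dp": [0,0,0],"roll": 0}]}}

```text
time: 12.3
position: [0.6143, 0.0465, 0.1627]
orientation: [3.131, 0.009, 3.137]
ft_force: [-0.0, -0.3, 0.6]
finger_gap: 0.601
```

Run:
```python
from h import *
for c in ("wrist","top"):
    p=env.capture(c); print(c); look(p,["damper_pivot","damper_handle"]) 
    if c=="wrist": save(p,"w7")
to([.623,.075,.08],np.pi); eff()
```

```text
wrist
damper_pivot [([0.643, -0.009, 0.088], 0.65)]
damper_handle [([0.623, 0.073, 0.121], 0.64)]
top
damper_pivot [([0.644, -0.009, 0.087], 0.75)]
damper_handle [([0.624, 0.071, 0.124], 0.62)]
t 12.6 pos [0.613 0.042 0.163] ori [3.132 0.009 3.132] dp [-9.  32.  83.8] roll -0.5431557811624469
t 12.6 z [0.6129 0.0423 0.1634] eff [ 5.200e-01 -5.986e+01 -3.207e+01  7.000e-02 -6.000e-02 -1.000e-02] q [ 0.0611  0.3786  1.7084  0.0104  1.0454 -1.5054] ft [-0.5  0.   0.2]
```

View pics/w7.png

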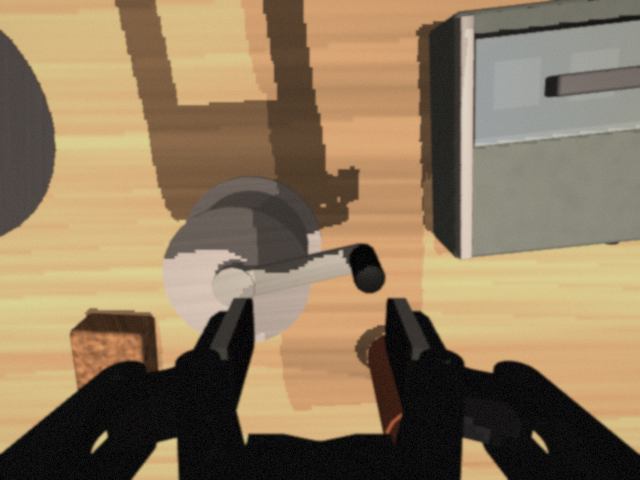

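The wrist view shows the handle post at (367,268) and the lever pointing left-to-right from the pivot at (233,278). The fingers need to go about 31 mm to +y.

Call:
{"api": "arm_command", "payload": {"motion": [{"gripper": 0.6,"dp": [-10,31,0],"roll": 0},{"gripper": 0.6,"dp": [0,0,0],"roll": 0}]}}

```text
time: 12.8
position: [0.6232, 0.0708, 0.1642]
orientation: [3.132, 0.009, 3.128]
ft_force: [0.1, -0.8, 0.1]
finger_gap: 0.602
```

Run:
```python
from h import *
to([.623,.073,.08],np.pi)
```

```text
t 12.8 pos [0.623 0.071 0.164] ori [3.132 0.009 3.128] dp [ 1.   1.4 84.2] roll -0.803354366417335
```

Call:
{"api": "arm_command", "payload": {"motion": [{"gripper": 0.6,"dp": [0,1,40],"roll": 0},{"gripper": 0.6,"dp": [0,0,30],"roll": 0},{"gripper": 0.6,"dp": [0,0,10],"roll": 0},{"gripper": 0,"dp": [0,0,0],"roll": 0},{"gripper": 0,"dp": [0,0,0],"roll": 0},{"gripper": 0,"dp": [0,0,0],"roll": 0},{"gripper": 0,"dp": [0,0,0],"roll": 0}]}}

```text
time: 13.5
position: [0.6233, 0.0748, 0.0859]
orientation: [3.121, 0.01, 3.12]
ft_force: [4.2, -8.8, -17.1]
finger_gap: 0.199
```

Call:
{"api": "arm_command", "payload": {"motion": [{"gripper": 0,"dp": [10.5,-3,0],"roll": 0},{"gripper": 0,"dp": [10,-5,0],"roll": 0},{"gripper": 0,"dp": [9,-6,0],"roll": 0},{"gripper": 0,"dp": [9,-7,0],"roll": 0},{"gripper": 0,"dp": [7,-8.5,0],"roll": 0},{"gripper": 0,"dp": [6.5,-9,0],"roll": 0}]}}

```text
time: 14.1
position: [0.566, 0.0386, 0.0858]
orientation: [3.117, 0.007, 3.12]
ft_force: [2.9, 2.9, -10.6]
finger_gap: 0.201
```

```bash
cat > a.py <<'E'
from h import *
s=env.state(); p=np.array([.6435,-.008]); d=s["position"][:2]-p
print("tool ang",np.degrees(np.arctan2(d[1],d[0])),"r",np.hypot(*d),"gap",s["finger_gap"])
q=env.capture("top"); look(q,["damper_handle"])
a=np.radians(196); t=p+.085*np.array([np.cos(a),np.sin(a)]); to([*t,.083]); eff()
E
python3 a.py
```

```text
tool ang 149.0006389929361 r 0.09046645892953795 gap 0.20051560459166134
damper_handle []
t 14.2 pos [0.565 0.038 0.086] ori [3.118 0.005 3.119] dp [  1.8 -69.1   1.1] roll 
t 14.2 z [0.5651 0.0376 0.0858] eff [ -1.31 -61.73 -32.51  -0.1   -2.22  -0.27] q [ 0.0487  0.4096  1.8688  0.031   0.8568 -1.5201] ft [-6.   0.6 -5.3]
```

Call:
{"api": "arm_command", "payload": {"motion": [{"gripper": 0,"dp": [4,-11,0],"roll": 0},{"gripper": 0,"dp": [2,-11,0],"roll": 0},{"gripper": 0,"dp": [0,-11,0],"roll": 0},{"gripper": 0,"dp": [-1,-12,0],"roll": 0},{"gripper": 0,"dp": [-1,-12,0],"roll": 0},{"gripper": 0,"dp": [-2,-10,0],"roll": 0},{"gripper": 0,"dp": [-2,-5,0],"roll": 0}]}}

```text
time: 14.9
position: [0.5468, -0.0141, 0.0859]
orientation: [3.082, -0.029, 3.109]
ft_force: [-5.1, 34.8, -4.9]
finger_gap: 0.195
```

```bash
python3 a.py
```

```text
tool ang -176.3723615331317 r 0.09688524515200363 gap 0.1951754486115627
damper_handle []
t 15.0 pos [ 0.547 -0.015  0.086] ori [ 3.083 -0.029  3.11 ] dp [-15.6 -16.5   1.5] roll 
t 15.0 z [ 0.5468 -0.0145  0.0859] eff [-25.27 -59.26 -33.19 -10.46  -3.09   0.34] q [-0.0676  0.4026  1.882   0.0741  0.8898 -1.6533] ft [-4.6 44.9 -2.7]
```

Call:
{"api": "arm_command", "payload": {"motion": [{"gripper": 0.6,"dp": [0,5,0],"roll": 0},{"gripper": 0.6,"dp": [0,0,0],"roll": 0},{"gripper": 0.6,"dp": [0,0,0],"roll": 0},{"gripper": 0.6,"dp": [0,0,-40],"roll": 0},{"gripper": 0.6,"dp": [0,0,-30],"roll": 0},{"gripper": 0.6,"dp": [35,0,0],"roll": 0},{"gripper": 0.6,"dp": [35,0,0],"roll": 0},{"gripper": 0.6,"dp": [0,0,0],"roll": 0}]}}

```text
time: 15.8
position: [0.4844, -0.0148, 0.1668]
orientation: [3.087, -0.015, 3.108]
ft_force: [0.0, -1.4, -0.7]
finger_gap: 0.601
```

Run:
```python
from h import *
for c in ("wrist","top"):
    p=env.capture(c); print(c); look(p,["damper_pivot","damper_handle","console","cover_rib"]) 
    save(p,c+"8")
to([.56,-.03,.08],np.pi)
```

```text
wrist
damper_pivot [([0.641, -0.01, 0.089], 0.86)]
damper_handle [([0.56, -0.015, 0.122], 0.82)]
console [([0.55, 0.224, 0.003], 0.98)]
cover_rib []
top
damper_pivot [([0.646, -0.008, 0.086], 0.75), ([0.38, -0.033, -0.003], 0.49), ([0.462, -0.397, 0.004], 0.34)]
damper_handle []
console [([0.554, 0.222, 0.003], 0.97)]
cover_rib [([0.519, 0.219, 0.084], 0.8)]
t 16.3 pos [ 0.487 -0.014  0.166] ori [ 3.086 -0.015  3.109] dp [-74.4 -18.3  83.6] roll -1.8740573545282087
```

View pics/wrist8.png

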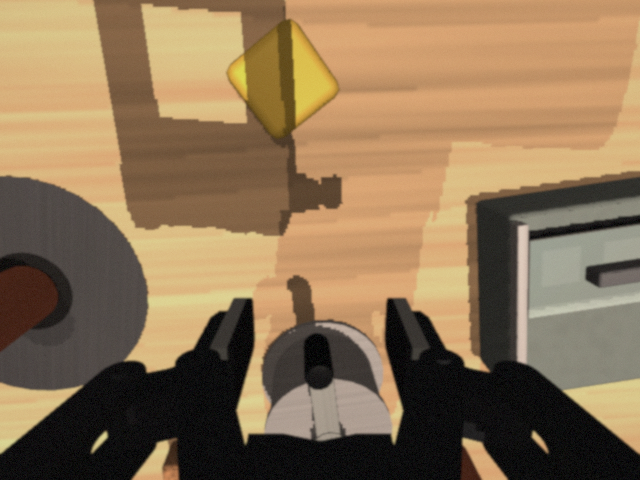

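The handle is now at (318,375), i.e. (0.560, -0.015). That is about 81° from the start, near 1.41 rad, which is too close to the limit. I'll nudge it to its stop with shut fingers from the +y side.

Call:
{"api": "arm_command", "payload": {"motion": [{"gripper": 0,"dp": [0,45,0],"roll": -1.9},{"gripper": 0,"dp": [-35,2,0],"roll": 0},{"gripper": 0,"dp": [-38,2,0],"roll": 0},{"gripper": 0,"dp": [0,0,0],"roll": 0},{"gripper": 0,"dp": [0,0,0],"roll": 0},{"gripper": 0,"dp": [0,0,40],"roll": 0},{"gripper": 0,"dp": [0,0,40],"roll": 0},{"gripper": 0,"dp": [0,0,0],"roll": 0}]}}

```text
time: 17.1
position: [0.5628, 0.0414, 0.0854]
orientation: [3.086, -0.013, -3.14]
ft_force: [-0.3, -0.7, 1.1]
finger_gap: -0.001
```

Run:
```python
from h import *
to([.56,-.004,.083],np.pi);eff();p=env.capture("wrist");look(p,["damper_handle"])
```

```text
t 17.1 pos [0.563 0.041 0.085] ori [ 3.086 -0.013 -3.14 ] dp [  2.8 -45.5  -0.1] roll 0.08398902108455053
t 17.1 z [0.5628 0.0414 0.0854] eff [ 1.700e-01 -5.715e+01 -2.851e+01  3.400e-01 -1.340e+00 -4.000e-02] q [ 0.0345  0.416   1.8606  0.0732  0.8772 -1.5846] ft [-0.3 -0.7  1.1]
damper_handle [([0.557, -0.017, 0.122], 0.63)]
```

Call:
{"api": "arm_command", "payload": {"motion": [{"gripper": 0,"dp": [0,-12,0],"roll": 0},{"gripper": 0,"dp": [0,-10,0],"roll": 0},{"gripper": 0,"dp": [0,-6,0],"roll": 0}]}}

```text
time: 17.5
position: [0.5686, 0.0114, 0.0931]
orientation: [3.086, 0.0, -3.139]
ft_force: [0.3, 0.2, -0.1]
finger_gap: 0.003
```

Call:
{"api": "arm_command", "payload": {"motion": [{"gripper": 0,"dp": [0,-4,0],"roll": 0},{"gripper": 0,"dp": [0,-4,0],"roll": 0}]}}

```text
time: 17.7
position: [0.5703, 0.0035, 0.0946]
orientation: [3.082, 0.004, 3.14]
ft_force: [6.0, 19.0, -1.7]
finger_gap: -0.001
```

Call:
{"api": "arm_command", "payload": {"motion": [{"gripper": 0,"dp": [0,-4,0],"roll": 0},{"gripper": 0,"dp": [0,-4,0],"roll": 0}]}}

```text
time: 17.9
position: [0.5745, -0.0009, 0.0961]
orientation: [3.074, 0.013, 3.136]
ft_force: [5.2, 17.4, -7.0]
finger_gap: -0.002
```

Call:
{"api": "arm_command", "payload": {"motion": [{"gripper": 0,"dp": [0,20,0],"roll": 0},{"gripper": 0,"dp": [0,15,-40],"roll": 0},{"gripper": 0,"dp": [40,0,-30],"roll": 0},{"gripper": 0,"dp": [40,0,0],"roll": 0},{"gripper": 0,"dp": [0,0,0],"roll": 0}]}}

```text
time: 18.4
position: [0.4937, 0.0301, 0.1704]
orientation: [3.073, 0.015, 3.134]
ft_force: [-0.7, -0.1, 0.6]
finger_gap: 0.003
```

Run:
```python
from h import *
for c in ("wrist","top","scene"):
    p=env.capture(c); print(c); look(p,["damper_pivot","damper_handle","cover_rib"]) 
    save(p,c+"9")
to([.46,.2,.17],-3.04)
```

```text
wrist
damper_pivot []
damper_handle [([0.56, -0.016, 0.122], 0.9)]
cover_rib [([0.519, 0.221, 0.086], 0.66)]
top
damper_pivot [([0.646, -0.01, 0.087], 0.59)]
damper_handle [([0.466, -0.398, 0.001], 0.66)]
cover_rib [([0.518, 0.219, 0.08], 0.61)]
scene
damper_pivot [([0.642, -0.006, 0.087], 0.57)]
damper_handle [([0.559, -0.015, 0.126], 0.78)]
cover_rib [([0.525, 0.218, 0.088], 0.67), ([0.546, -0.255, -0.005], 0.47)]
t 19.0 pos [0.498 0.03  0.17 ] ori [3.073 0.017 3.134] dp [ 39.4 169.2  10.6] roll -6.248728303177623
```

The handle stays at (0.560, -0.016) under 19 N of push, and 1.5 N should move it, so the lever is at its stop. On to the cover.

Call:
{"api": "arm_command", "payload": {"motion": [{"gripper": 0,"dp": [10,42,0],"roll": -6.2},{"gripper": 0,"dp": [4,43,0],"roll": 0},{"gripper": 0,"dp": [4,43,0],"roll": 0},{"gripper": 0,"dp": [4,43,0],"roll": 0},{"gripper": 0,"dp": [0,0,0],"roll": 0}]}}

```text
time: 19.5
position: [0.4637, 0.2035, 0.1807]
orientation: [3.075, 0.025, -3.042]
ft_force: [0.8, -0.8, 0.2]
finger_gap: 0.001
```

Run:
```python
from h import *
p=env.capture("wrist"); save(p,"w10"); look(p,["cover_rib","console","key_round"])
for l in ("cover_rib","console"):
    r=env.cut_out(l,p)
    if r: 
        m=r[0]["region"].astype(np.uint8); print(l,m.sum(),cv2.boundingRect(m),cv2.minAreaRect(cv2.findNonZero(m)))
to([.49,.216,.0565],-3.04)
```

```text
cover_rib [([0.516, 0.217, 0.084], 0.78)]
console [([0.551, 0.222, 0.001], 0.73)]
key_round []
cover_rib 12722 (217, 253, 205, 82) ((319.8882751464844, 292.975341796875), (76.7481689453125, 204.31007385253906), 88.40885925292969)
console 27435 (202, 210, 234, 154) ((318.5, 286.5), (153.0, 233.0), 90.0)
t 19.8 pos [0.464 0.198 0.18 ] ori [ 3.077  0.024 -3.047] dp [-24.1   7.2 124.9] roll -0.3937629172345325
```

View pics/w10.png

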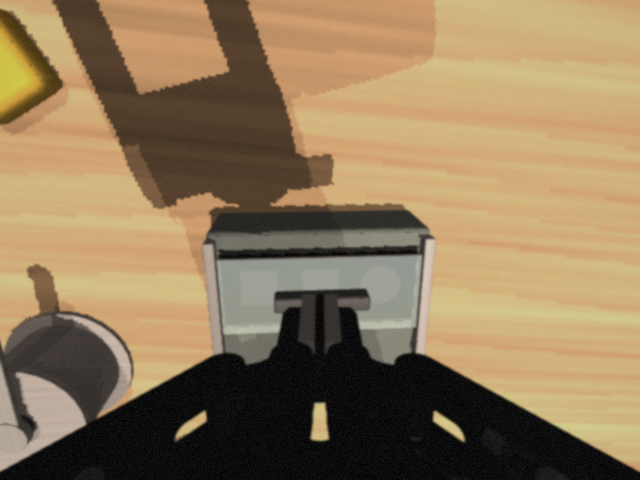

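The view is well aligned with the box. Through the cover, the two squares show at (260,288) and (320,280) and the round key at (380,283), so it is the +y key. I'll go down behind the rib.

Call:
{"api": "arm_command", "payload": {"motion": [{"gripper": 0,"dp": [-18,7,0],"roll": 0},{"gripper": 0,"dp": [0,0,40],"roll": 0},{"gripper": 0,"dp": [0,0,40],"roll": 0},{"gripper": 0,"dp": [0,0,25],"roll": 0},{"gripper": 0,"dp": [0,0,0],"roll": 0}]}}

```text
time: 20.3
position: [0.4883, 0.2091, 0.0747]
orientation: [3.076, 0.029, -3.056]
ft_force: [0.3, -0.1, -0.7]
finger_gap: -0.001
```

Run:
```python
from h import *
to([.485,.215,.0565],-3.04)
p=env.capture("wrist"); save(p,"w11"); look(p,["cover_rib"])
```

```text
t 20.3 pos [0.488 0.209 0.075] ori [ 3.076  0.029 -3.056] dp [ 3.3  4.9 18.5] roll -0.9427616102379319
cover_rib []
```

View pics/w11.png

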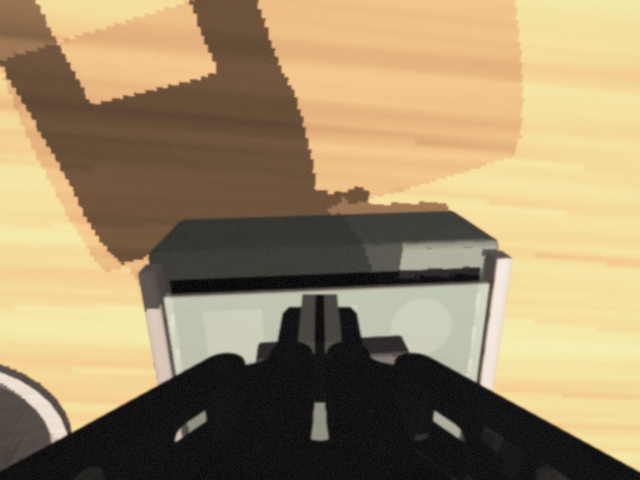

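The fingers stand on the robot's side of the rib, whose centre is about (333,345). I'll lower to rib height and push back.

Call:
{"api": "arm_command", "payload": {"motion": [{"gripper": 0,"dp": [3,5,9],"roll": -0.9},{"gripper": 0,"dp": [0,0,9],"roll": 0},{"gripper": 0,"dp": [0,0,0],"roll": 0}]}}

```text
time: 20.7
position: [0.4897, 0.2165, 0.0625]
orientation: [3.074, 0.04, -3.041]
ft_force: [0.5, 0.5, 0.5]
finger_gap: -0.004
```

Call:
{"api": "arm_command", "payload": {"motion": [{"gripper": 0,"dp": [-12,0,0],"roll": 0},{"gripper": 0,"dp": [-12,0,0],"roll": 0},{"gripper": 0,"dp": [-12,0,0],"roll": 0}]}}

```text
time: 21.0
position: [0.5267, 0.2206, 0.0649]
orientation: [3.074, 0.039, -3.04]
ft_force: [-1.3, 0.6, 0.9]
finger_gap: -0.002
```

Run:
```python
from h import *
to([.572,.223,.0565],-3.04); eff()
p=env.capture("top"); look(p,["cover_rib"])
```

```text
t 21.0 pos [0.527 0.221 0.065] ori [ 3.074  0.039 -3.04 ] dp [-45.   -2.9  10. ] roll 0.02183737431801528
t 21.0 z [0.5267 0.2206 0.0649] eff [  0.19 -58.58 -25.55   0.15  -1.16   0.08] q [ 0.3588  0.4247  1.9099  0.0809  0.7536 -1.3728] ft [-1.3  0.6  0.9]
cover_rib [([0.541, 0.222, 0.083], 0.9)]
```

Call:
{"api": "arm_command", "payload": {"motion": [{"gripper": 0,"dp": [0,0,6],"roll": 0},{"gripper": 0,"dp": [-12,0,0.5],"roll": 0},{"gripper": 0,"dp": [-12,0,0.5],"roll": 0},{"gripper": 0,"dp": [-12,0,0.5],"roll": 0},{"gripper": 0,"dp": [-10,0,0],"roll": 0}]}}

```text
time: 21.6
position: [0.5846, 0.2272, 0.0673]
orientation: [3.072, 0.058, -3.041]
ft_force: [0.7, -0.1, 0.6]
finger_gap: -0.001
```

Run:
```python
from h import *
to([.572,.223,.0565],-3.04); eff()
p=env.capture("top"); look(p,["cover_rib"])
```

```text
t 21.6 pos [0.585 0.227 0.067] ori [ 3.072  0.058 -3.041] dp [13.5 -3.6  9.8] roll -0.02877982936162159
t 21.6 z [0.5846 0.2272 0.0673] eff [ 2.100e-01 -6.394e+01 -2.645e+01  2.300e-01 -6.100e-01  4.000e-02] q [ 0.3367  0.4843  1.7987  0.0769  0.7875 -1.3895] ft [ 0.7 -0.1  0.6]
cover_rib [([0.559, 0.222, 0.08], 0.56)]
```

The finger climbed over the rib after about 41 mm of travel, because its height drifted up. I'll go back over, set down lower behind the rib and finish the push with height checks.

Call:
{"api": "arm_command", "payload": {"motion": [{"gripper": 0,"dp": [0,0,-22],"roll": 0},{"gripper": 0,"dp": [26,0,0],"roll": 0},{"gripper": 0,"dp": [26,0,0],"roll": 0},{"gripper": 0,"dp": [0,0,0],"roll": 0}]}}

```text
time: 22.1
position: [0.5283, 0.2195, 0.084]
orientation: [3.073, 0.053, -3.041]
ft_force: [-0.1, -0.7, -0.8]
finger_gap: -0.001
```

Run:
```python
from h import *
p=env.capture("top"); look(p,["cover_rib"])
p=env.capture("wrist"); look(p,["cover_rib","key_round","key_square_a"])
p=env.capture("scene"); look(p,["cover_rib"])
to([.535,.221,.055],-3.04)
```

```text
cover_rib [([0.555, 0.223, 0.083], 0.57)]
cover_rib []
key_round [([0.512, 0.266, 0.062], 0.75)]
key_square_a [([0.513, 0.216, 0.059], 0.98), ([0.516, 0.165, 0.06], 0.94)]
cover_rib [([0.558, 0.222, 0.083], 0.92), ([0.515, 0.22, 0.062], 0.73)]
t 22.5 pos [0.533 0.22  0.085] ori [ 3.072  0.057 -3.042] dp [-0.6 -1.6 29.9] roll -0.10860701691376391
```

Call:
{"api": "arm_command", "payload": {"motion": [{"gripper": 0,"dp": [-2,0,15],"roll": 0},{"gripper": 0,"dp": [0,0,10],"roll": 0},{"gripper": 0,"dp": [0,0,4],"roll": 0},{"gripper": 0,"dp": [0,0,0],"roll": 0}]}}

```text
time: 22.9
position: [0.5368, 0.2227, 0.0525]
orientation: [3.072, 0.056, -3.042]
ft_force: [0.4, -0.4, 0.6]
finger_gap: -0.0
```

Call:
{"api": "arm_command", "payload": {"motion": [{"gripper": 0,"dp": [-10,0,0],"roll": 0},{"gripper": 0,"dp": [-8,0,0.5],"roll": 0}]}}

```text
time: 23.1
position: [0.5536, 0.2242, 0.0521]
orientation: [3.073, 0.052, -3.042]
ft_force: [-1.5, -0.3, 1.2]
finger_gap: 0.001
```

Call:
{"api": "arm_command", "payload": {"motion": [{"gripper": 0,"dp": [-8,0,1],"roll": 0},{"gripper": 0,"dp": [-8,0,1],"roll": 0}]}}

```text
time: 23.3
position: [0.5705, 0.226, 0.0514]
orientation: [3.073, 0.051, -3.042]
ft_force: [-38.8, -4.5, 27.9]
finger_gap: -0.0
```

Call:
{"api": "arm_command", "payload": {"motion": [{"gripper": 0,"dp": [-5,0,1],"roll": 0},{"gripper": 0,"dp": [-4,0,0.5],"roll": 0}]}}

```text
time: 23.5
position: [0.5695, 0.2255, 0.0494]
orientation: [3.075, 0.028, -3.042]
ft_force: [-20.6, -1.3, 22.6]
finger_gap: -0.004
```

The cover is at its stop (39 N). I back off, rise and check.

Call:
{"api": "arm_command", "payload": {"motion": [{"gripper": 0,"dp": [8,0,-3],"roll": 0},{"gripper": 0,"dp": [0,0,-35],"roll": 0},{"gripper": 0,"dp": [30,28,0],"roll": 0},{"gripper": 0,"dp": [15,15,0],"roll": 0},{"gripper": 0,"dp": [0,0,0],"roll": 0}]}}

```text
time: 24.0
position: [0.5149, 0.2619, 0.092]
orientation: [3.072, 0.033, -3.044]
ft_force: [0.6, -0.1, 0.0]
finger_gap: -0.004
```

Run:
```python
from h import *
p=env.capture("top"); look(p,["cover_rib","key_round","key_square_a"])
p=env.capture("wrist"); save(p,"w12"); look(p,["cover_rib","key_round","key_square_a"])
to([.512,.266,.055],-3.04); eff()
```

```text
cover_rib [([0.587, 0.225, 0.084], 0.86), ([0.647, -0.008, 0.086], 0.5), ([0.555, 0.223, 0.001], 0.25)]
key_round [([0.646, -0.01, 0.088], 0.62), ([0.511, 0.259, 0.063], 0.48)]
key_square_a [([0.523, 0.172, 0.058], 0.68), ([0.513, 0.217, 0.061], 0.58)]
cover_rib []
key_round [([0.513, 0.266, 0.064], 0.92)]
key_square_a [([0.515, 0.22, 0.06], 0.78), ([0.517, 0.168, 0.057], 0.6)]
t 24.4 pos [0.515 0.26  0.091] ori [ 3.074  0.031 -3.046] dp [ 4.   3.9 36. ] roll -0.36384148937490113
t 24.4 z [0.5155 0.2599 0.0907] eff [ 6.000e-02 -5.681e+01 -2.745e+01  2.400e-01 -2.900e-01 -1.000e-02] q [ 0.4303  0.3965  1.8786  0.0743  0.8164 -1.2863] ft [0.3 0.9 0. ]
```

Call:
{"api": "arm_command", "payload": {"motion": [{"gripper": 0,"dp": [4,4,0],"roll": 0},{"gripper": 0,"dp": [0,0,20],"roll": 0},{"gripper": 0,"dp": [0,0,17],"roll": 0},{"gripper": 0,"dp": [0,0,0],"roll": 0}]}}

```text
time: 24.8
position: [0.5125, 0.2662, 0.0533]
orientation: [3.073, 0.032, -3.048]
ft_force: [-0.7, 0.4, 0.3]
finger_gap: 0.003
```

Run:
```python
from h import *
to([.512,.266,.0425],-3.04)
p=env.capture("wrist"); look(p,["key_round"])
```

```text
t 24.8 pos [0.513 0.266 0.053] ori [ 3.073  0.032 -3.048] dp [ 0.9 -0.9 10.7] roll -0.47882217127054827
key_round [([0.512, 0.265, 0.061], 0.74)]
```

Call:
{"api": "arm_command", "payload": {"motion": [{"gripper": 0,"dp": [0,0,5],"roll": 0},{"gripper": 0,"dp": [0,0,3],"roll": 0},{"gripper": 0,"dp": [0,0,2],"roll": 0}]}}

```text
time: 25.2
position: [0.5152, 0.268, 0.0466]
orientation: [3.071, 0.037, -3.048]
ft_force: [0.4, 0.3, -0.1]
finger_gap: 0.001
```

Call:
{"api": "arm_command", "payload": {"motion": [{"gripper": 0,"dp": [0,0,2],"roll": 0},{"gripper": 0,"dp": [0,0,2],"roll": 0}]}}

```text
time: 25.4
position: [0.5156, 0.2684, 0.0428]
orientation: [3.071, 0.038, -3.049]
ft_force: [0.9, 0.5, 1.2]
finger_gap: -0.006
```

Call:
{"api": "arm_command", "payload": {"motion": [{"gripper": 0,"dp": [0,0,2],"roll": 0}]}}

```text
time: 25.5
position: [0.5157, 0.2685, 0.041]
orientation: [3.071, 0.038, -3.048]
ft_force: [-3.4, -3.7, 10.5]
finger_gap: 0.007
```

Call:
{"api": "arm_command", "payload": {"motion": [{"gripper": 0,"dp": [0,0,2],"roll": 0}]}}

```text
time: 25.6
position: [0.5158, 0.2685, 0.04]
orientation: [3.071, 0.038, -3.048]
ft_force: [-10.6, -7.3, 36.3]
finger_gap: -0.003
```

Call:
{"api": "arm_command", "payload": {"motion": [{"gripper": 0,"dp": [0,0,2],"roll": 0}]}}

```text
time: 25.7
position: [0.5158, 0.2685, 0.04]
orientation: [3.071, 0.037, -3.048]
ft_force: [-11.6, -7.5, 38.4]
finger_gap: 0.002
```

That force is close to the limit. I'll ease to about 12 N and hold.

Call:
{"api": "arm_command", "payload": {"motion": [{"gripper": 0,"dp": [0,0,0.6],"roll": 0}]}}

```text
time: 25.8
position: [0.5157, 0.2684, 0.0408]
orientation: [3.071, 0.037, -3.048]
ft_force: [-5.1, -1.6, 12.9]
finger_gap: -0.001
```

Call:
{"api": "arm_command", "payload": {"motion": [{"gripper": 0,"dp": [0,0,0.7],"roll": 0},{"gripper": 0,"dp": [0,0,0.7],"roll": 0}]}}

```text
time: 26.0
position: [0.5157, 0.2684, 0.0413]
orientation: [3.071, 0.037, -3.048]
ft_force: [-2.8, -2.2, 8.2]
finger_gap: -0.001
```

Call:
{"api": "arm_command", "payload": {"motion": [{"gripper": 0,"dp": [0,0,0.8],"roll": 0},{"gripper": 0,"dp": [0,0,0.8],"roll": 0}]}}

```text
time: 26.2
position: [0.5157, 0.2685, 0.0411]
orientation: [3.071, 0.037, -3.048]
ft_force: [-2.4, -1.7, 10.6]
finger_gap: 0.004
```

The key was held above 6 N from 25.5 to 26.2 s. Now I go up and over to the far side of the rib.

Call:
{"api": "arm_command", "payload": {"motion": [{"gripper": 0,"dp": [0,0,-25],"roll": 0},{"gripper": 0,"dp": [0,0,-32],"roll": 0},{"gripper": 0,"dp": [-33,-17,0],"roll": 0},{"gripper": 0,"dp": [-33,-17,0],"roll": 0},{"gripper": 0,"dp": [-33,-15,0],"roll": 0},{"gripper": 0,"dp": [0,0,0],"roll": 0}]}}

```text
time: 26.8
position: [0.6201, 0.2239, 0.1011]
orientation: [3.071, 0.039, -3.045]
ft_force: [-0.5, 0.4, -0.0]
finger_gap: -0.004
```

Run:
```python
from h import *
p=env.capture("top"); look(p,["cover_rib"])
p=env.capture("scene"); look(p,["cover_rib"])
to([.614,.228,.053],-3.04)
```

```text
cover_rib [([0.585, 0.228, 0.082], 0.81)]
cover_rib [([0.587, 0.227, 0.088], 0.61)]
t 27.0 pos [0.614 0.225 0.1  ] ori [ 3.071  0.034 -3.043] dp [ 1.8 -0.4 47. ] roll -0.1937370028453562
```

Call:
{"api": "arm_command", "payload": {"motion": [{"gripper": 0,"dp": [0,0,25],"roll": 0},{"gripper": 0,"dp": [0,0,16],"roll": 0},{"gripper": 0,"dp": [0,0,5],"roll": 0},{"gripper": 0,"dp": [0,0,0],"roll": 0}]}}

```text
time: 27.4
position: [0.6123, 0.2303, 0.0528]
orientation: [3.071, 0.032, -3.04]
ft_force: [-0.2, -0.5, -0.5]
finger_gap: -0.001
```

Call:
{"api": "arm_command", "payload": {"motion": [{"gripper": 0,"dp": [11,0,-0.5],"roll": 0},{"gripper": 0,"dp": [11,0,-0.5],"roll": 0},{"gripper": 0,"dp": [11,0,-0.3],"roll": 0}]}}

```text
time: 27.7
position: [0.5791, 0.2273, 0.0544]
orientation: [3.071, 0.035, -3.04]
ft_force: [2.5, 0.3, -1.6]
finger_gap: -0.001
```

Call:
{"api": "arm_command", "payload": {"motion": [{"gripper": 0,"dp": [11,0,0],"roll": 0},{"gripper": 0,"dp": [11,0,0],"roll": 0}]}}

```text
time: 27.9
position: [0.5555, 0.2249, 0.0546]
orientation: [3.071, 0.037, -3.04]
ft_force: [1.4, -0.0, -2.2]
finger_gap: 0.004
```

Call:
{"api": "arm_command", "payload": {"motion": [{"gripper": 0,"dp": [10,0,0],"roll": 0},{"gripper": 0,"dp": [8,0,0],"roll": 0}]}}

```text
time: 28.1
position: [0.5357, 0.2229, 0.0546]
orientation: [3.07, 0.038, -3.04]
ft_force: [1.9, 0.2, -0.0]
finger_gap: -0.001
```

Call:
{"api": "arm_command", "payload": {"motion": [{"gripper": 0,"dp": [5,0,0],"roll": 0},{"gripper": 0,"dp": [3,0,0],"roll": 0}]}}

```text
time: 28.3
position: [0.5334, 0.2232, 0.0559]
orientation: [3.069, 0.053, -3.04]
ft_force: [14.4, 0.9, -10.6]
finger_gap: -0.002
```

The cover is at its shut stop (14 N). I retreat and check everything.

Call:
{"api": "arm_command", "payload": {"motion": [{"gripper": 0,"dp": [-6,0,0],"roll": 0},{"gripper": 0,"dp": [0,0,-40],"roll": 0},{"gripper": 0,"dp": [0,0,-45],"roll": 0},{"gripper": 0,"dp": [0,0,-45],"roll": 0},{"gripper": 0,"dp": [40,30,0],"roll": 0},{"gripper": 0,"dp": [40,40,0],"roll": 0},{"gripper": 0,"dp": [30,45,0],"roll": 0},{"gripper": 0,"dp": [0,45,0],"roll": 0},{"gripper": 0,"dp": [0,0,0],"roll": 0}]}}

```text
time: 29.2
position: [0.4066, 0.3579, 0.1966]
orientation: [3.069, 0.046, -3.045]
ft_force: [1.0, -0.6, 0.0]
finger_gap: 0.004
```

Run:
```python
from h import *
for c in ("top","scene"):
    p=env.capture(c); print(c); look(p,["offcut","sander","damper_pivot","damper_handle","cover_rib","tape","sleeve","sanding_block"]); save(p,c+"F")
eff()
```

```text
top
offcut [([0.462, -0.399, 0.003], 0.95)]
sander [([0.545, -0.261, -0.003], 0.92)]
damper_pivot [([0.644, -0.008, 0.086], 0.88), ([0.556, -0.015, 0.125], 0.47)]
damper_handle [([0.556, -0.016, 0.125], 0.87)]
cover_rib [([0.516, 0.218, 0.08], 0.86)]
tape [([0.38, -0.031, -0.003], 0.89)]
sleeve [([0.758, 0.116, 0.001], 0.83)]
sanding_block [([0.761, -0.135, -0.001], 0.58)]
scene
offcut [([0.465, -0.403, 0.002], 0.88), ([0.551, 0.221, 0.002], 0.24)]
sander [([0.547, -0.258, 0.001], 0.8)]
damper_pivot [([0.519, 0.221, 0.086], 0.72), ([0.639, -0.007, 0.089], 0.7)]
damper_handle []
cover_rib [([0.518, 0.219, 0.085], 0.7), ([0.753, 0.118, 0.001], 0.47)]
tape [([0.379, -0.033, -0.001], 0.72)]
sleeve [([0.755, 0.12, -0.003], 0.69)]
sanding_block [([0.759, -0.136, 0.002], 0.96), ([0.563, -0.015, 0.125], 0.29)]
t 30.1 z [0.4077 0.3535 0.1955] eff [ -0.06 -47.23 -32.57   0.17  -0.45  -0.  ] q [ 0.6892  0.1941  1.8896  0.04    0.9815 -0.9971] ft [ 0.4 -0.3 -0.1]
```

View pics/topF.png

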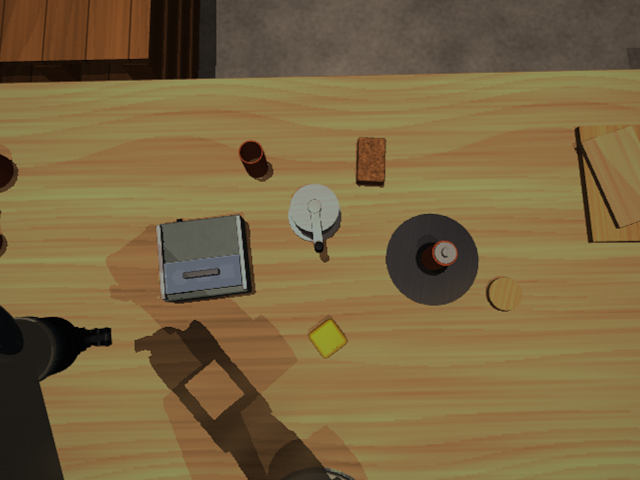

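The final top view shows everything as intended: the disc at (504,294) off the plate, the lever pointing at the robot with its handle at (319,246), the cover shut with the rib at (201,273), and the bystanders unmoved. Handing in.

```bash
python3 -c "
from h import *
print(env.sign_off())"
```

```text
the job is handed in; nothing more can be done
None
```

I did all five steps in order and handed the job in at about 30 s of the 61 s allowed; it reports no verdict. Two points are less certain than the rest: the damper angle and the peak force on the key.

| Step | Last check |
|---|---|
| Disc clear of the plate | Lies at about (0.463, -0.401), some 0.16 m from the drum's axis, underside within about 3 mm of bench height |
| Damper at its open stop | Handle at about (0.558, -0.016); did not move under pushes of 19 N and 45 N |
| Cover fully back | Rib moved about 69 mm, and the push met a stop at 39 N |
| Round key pressed | Force above 6 N at every reading from 25.5 to 26.2 s; square keys not approached |
| Cover shut again | Rib back at (0.517, 0.219), met its stop at 14 N |
| Bystanders | Same positions as at the start, within measuring error |
| Robot at hand-in | Clear of everything, wrist force about zero |

**Checks that failed or disagreed:**
- **Fingertip offset:** feeling for the disc showed the shut tips about 20 mm behind the reported tool point, not 11 mm ahead of it. My first grasp closed above the disc, and I used the measured value from then on.
- **Damper angle:** positions from the detection networks give about 81° of turn (1.41 rad, limit 1.35), while the top picture gives about 88°. I judged it open because it did not move under the pushes.
- **Cover:** the finger slipped over the rib halfway, so I set it again lower and finished the push.
- **Key force:** it rose briefly to about 38 N vertical, about 41 N in total at the wrist including sideways force. That is right at the 40 N limit, so I cannot rule out that it counted as hammering. I then eased to about 8 to 13 N and held.

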